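# Switch the bench air selector to the gauged outlet

### The arm

A 6-joint arm with a two-finger parallel gripper is mounted at the origin on the work surface. World frame = base frame: x ahead of the robot, y to its left, z up, the work surface at z = 0. Lengths are in m, angles in degrees, forces in N, time in s.
With the tool pointing down it reaches from about 0.375 to 0.9 m from the base axis. Payload 3.1 kg.
Tool frame: the origin (TCP) lies midway between the tips of the shut fingers; the grasp point (between the pads) lies env.pinch_z behind it (env.pinch_z is the distance from the TCP to the grasp point, in m); y points along the fingers, z is the direction in which the jaws open and shut, and the axes are right-handed (so a half turn about y gives the same grasp; the last joint's range is limited). The gripper opens to 85 mm and grips with 20 to 120 N. Pads are 22 mm wide; open, the fingers measure 114 mm over their backs; the gripper's body (76 mm by 85 mm) begins 54 mm behind the grasp point. The pads swing forward as they close: fully open they stand 13 mm farther back than shut.
Start: joints at [61.278, 30.224, 82.088, -0, 67.689, -10.227], TCP at [0.198, 0.593, 0.231] pointing down, gripper open.
Joint ranges: [-176.69, 176.69], [-43.24, 126.21], [12.49, 139.97], [-82, 262], [0, 151.66], [-163.58, 163.58]. Speed limits (degrees/s): [159.86, 159.86, 180, 180, 180, 180].

### API

Orientations are given as a 3x3 rotation matrix whose columns are the frame's x, y, z axes.
In Python, from bench import env gives the robot as it stands.
- The arm moves only by the tool play_rows, never from a script. Its argument "motion" is a list of rows, each an object of numbers: "jaw": the closure, from 0 (fully open) to 1 (shut); "x", "y", "z": the shift along the tool's x, y, z in m; "wx", "wy", "wz": the turn, a rotation vector about the tool's x, y, z in rad. A call has 1 to 12 rows; each row is the pose to reach, as a shift and turn from the pose commanded when the call began, along the tool's axes at that moment; what a row does not reach only later rows make up. A row lasts 1/12 s, in which the tool goes at most 41.7 mm and 7.16 degrees, less where a joint would pass 70% of its speed; a pose out of reach is approached as far as the arm can. A call with a gripper value outside its range is refused whole. The fingers move at their own pace and stop on an object; "grip_force" is the grip in N (left out, the last holds). Time passes only in rows, so rows that repeat a pose let the fingers close. It gives the time, the measured TCP pose, the force and the opening at its end, in the units of the state.
- env.sense(): the state, without advancing time (a new reading comes with each control period).
- env.camera(name): name is "scene" or "top" or "wrist"; returns a dict with "image" (480x640x3 uint8, red, green, blue), "K" (3x3 intrinsics, pixels), "R" (3x3) and "t" (3): a world point X has camera coordinates R X + t. Camera axes: x right, y down, z forward; pixel columns grow to the right and rows downward; lengths in m; the calibration is good to about 2 mm. A picture is of the moment at which its call begins. There is no depth.
- env.hand_in(): hands the job in, once; it reports no verdict.
The state is a dict: "clock": time; "q": joint angles; "qvel": joint speeds; "tau": joint torques, N m; "tool_pos": TCP position; "eef_rot": TCP orientation; "force": force on the tool from outside, world axes, zero at the start; "ft_torque": the same for the moment, N m; "grip_width": finger opening in m.
Only numpy, scipy, OpenCV 4.12 (cv2) and the standard library are available. Lean on these libraries where they do the work, as an engineer would, in place of code of your own. Each camera call takes 0.05 s, during which the arm holds its last target. There are 200 camera calls.

### The job

Switch the air selector valve on the upholstery bench (the valve with two outlets in a V, one of them carrying a small round gauge) over to the outlet with the gauge: pull its black knob up to unlock it, turn it clockwise as seen from above until the pointed end of the knob points along the outlet with the gauge, then push the knob down again until it is fully home. Leave the knob of the other valve, the shut-off with a single straight outlet, pushed in as it is.

Things in the scene. Friction and masses are not known exactly. Their poses are not given: they have to be found in the camera images.
- selector_grip (a point): Grip point of the selector's knob, on its vertical axis, 102 mm above the bench when home. Knob: black bar 14 mm thick, 50 long (27 from axis to pointed end with white line), 38 high, on a 46 mm round skirt; point 12 mm below bar top, 26 above skirt. x to pointed end, y across the 14 mm, z up. Fixed valve: 50 mm block, two outlets (90 mm long) in a V away from the robot, the right one with gauge; all under 75 mm.
- selector_pull (a joint): How far the selector's knob is pulled up, m: 0 fully home, 0.014 upper stop. Below about 0.008 keys under the skirt lock it against turning; pull to 0.012 or so. Moving it up or down takes about 4 N (friction, no spring): it stays where it is left.
- selector_turn (a joint): Turn of the selector's knob, rad, growing clockwise seen from above: 0 points along the outlet without gauge (start, give or take 0.06), 1.047 along the outlet with the gauge. Stops at -0.14 and 1.187. Friction 0.04 N m, stays where left. The knob goes home only within about 0.17 rad of either outlet; between them raised lands keep it up.
- shutoff_grip (a point): The same grip point on the like knob of the other valve, the shut-off, to be left pushed in: same sizes, block and 130 x 100 mm foot plate, but one straight outlet and no gauge.

How it is judged:
By the outcome, as a careful person would: the job done as asked, in the order asked, and still so for the second after the job is handed in, with the robot touching nothing.
It also fails if it takes over 32 s, if anything falls off the work surface, if the arm or the gripper's body presses on something with over 40 N, if the wrist force passes 120 N, or if a joint passes its speed limit or range.

## Working session

There is one attempt and no reset: what is moved stays moved. The work goes in short steps, Python scripts to look and compute and a tool call to move; the robot and the scene stay as the last step left them, time stands still between calls to the robot, and variables do not carry over. Pictures are saved under pics/ and viewed, about 8 in all and at most 12, crops included, and the job is handed in when it is done.

Besides the shell and the picture viewer there is one more tool, called in YAML: its name, and indented under it one key for each argument. play_rows: Moves the arm, as the interface text tells. Its arguments: {"type":"object","properties":{"motion":{"type":"array"},"grip_force":{"type":"number"}},"required":["motion"]}

```bash
mkdir -p pics; cat > h.py <<'E'
import numpy as np, cv2
from bench import env
def snap(n,f):
    c=env.camera(n); cv2.imwrite(f'pics/{f}.png',c['image'][:,:,::-1]); return c
def ray(c,u,v,z):
    K,R,t=map(np.array,(c['K'],c['R'],c['t'])); t=t.ravel()
    o=-R.T@t; d=R.T@np.linalg.inv(K)@np.array([u,v,1.]); s=(z-o[2])/d[2]; return o+s*d
def proj(c,X):
    p=np.array(c['K'])@(np.array(c['R'])@np.array(X)+np.array(c['t']).ravel()); return p[:2]/p[2]
E
python3 - <<'E'
from h import *
import pickle
cs={n:snap(n,n+'0') for n in('top','scene')}
pickle.dump(cs,open('c0.pkl','wb'))
s=env.sense();print(s,env.pinch_z)
for n,c in cs.items():print(n,-np.array(c['R']).T@np.array(c['t']).ravel())
E
```

```text
{'clock': 0.1, 'q': array([ 6.12765573e+01,  3.02737659e+01,  8.21508746e+01,  8.41281649e-05,
        6.76890146e+01, -1.02274419e+01]), 'qvel': array([-0.01364159, -0.138047  , -0.14190836, -0.13723773,  0.08989039,
        0.01743851]), 'tau': array([-1.25468490e-03, -4.43305278e+01, -1.78584981e+01, -2.76324581e-04,
        3.89687513e-03,  7.24202522e-06]), 'tool_pos': array([0.19792619, 0.59213932, 0.23041996]), 'eef_rot': array([[ 9.48345455e-01, -9.54500640e-04,  3.17238062e-01],
       [-3.17239301e-01, -1.73891234e-03,  9.48343926e-01],
       [-3.53545704e-04, -9.99998033e-01, -1.95189473e-03]]), 'force': array([ 3.44638556e-04, -6.05491720e-01, -1.84725455e-01]), 'ft_torque': array([0.00600795, 0.01778424, 0.03558565]), 'grip_width': 0.08550099746022616} 0.0187
top [0.51125661 0.00380949 0.87567013]
scene [1.12846845 0.31640614 0.7087714 ]
```

View pics/top0.png

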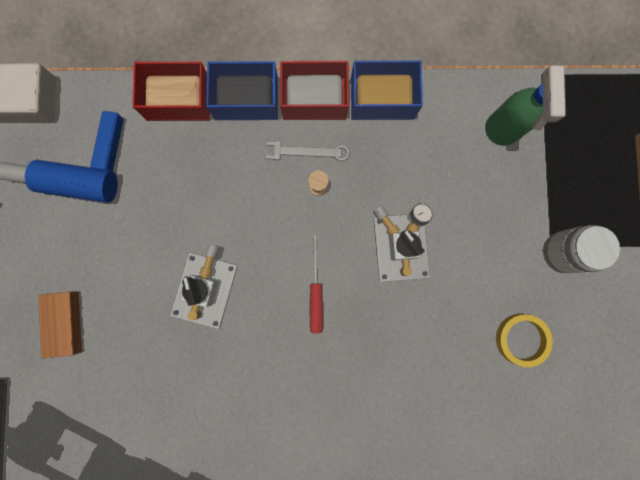

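View pics/scene0.png

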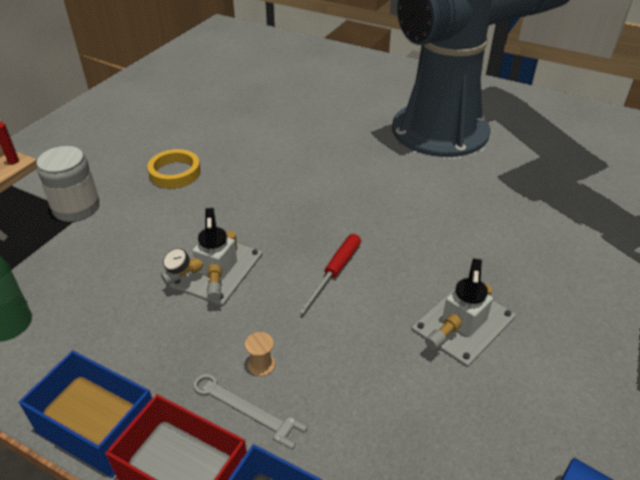

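The top view shows the selector (V outlets, gauge at 421,214) at about (409,244) and the shut-off at about (195,291). In the scene view the selector knob is at about (211,235) and the shut-off at about (471,285).

```bash
python3 - <<'E'
from h import *
import pickle
cs=pickle.load(open('c0.pkl','rb'))
out=[]
for n,(x,y) in (('top',(409,244)),('scene',(211,245))):
    im=cs[n]['image'][y-48:y+48,x-48:x+48,::-1]
    out.append(cv2.resize(im,(384,384),interpolation=cv2.INTER_CUBIC))
    m=(im.max(2)<60).astype(np.uint8)
    k,l,s,c=cv2.connectedComponentsWithStats(m)
    for i in range(1,k):
        if s[i,4]>30: print(n,s[i,:2]+[x-48,y-48],s[i,2:],c[i]+[x-48,y-48])
cv2.imwrite('pics/crop0.png',np.hstack(out))
t=cs['top']
for u,v,z in((409,244,.076),(409,244,.102),(421,214,.06),(381,213,.04),(407,270,.04)):print(u,v,ray(t,u,v,z).round(4))
E
```

```text
top [398 232] [ 25  24 331] [409.95770393 245.14501511]
scene [198 208] [ 28  42 604] [211.71192053 233.72019868]
scene [167 255] [ 22  19 121] [180.1322314  266.92561983]
409 244 [ 0.5827 -0.1704  0.076 ]
409 244 [ 0.5804 -0.1647  0.102 ]
421 214 [ 0.6404 -0.1978  0.06  ]
381 213 [ 0.646 -0.126  0.04 ]
407 270 [ 0.5364 -0.1731  0.04  ]
```

View pics/crop0.png

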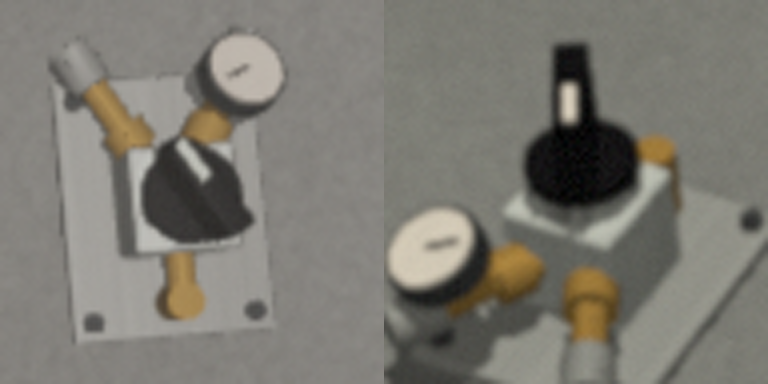

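```bash
cat >> h.py <<'E'
def tri(obs):
    A=[];b=[]
    for c,u,v in obs:
        K,R,t=np.array(c['K']),np.array(c['R']),np.array(c['t']).ravel()
        o=-R.T@t; d=R.T@np.linalg.inv(K)@np.array([u,v,1.]); d/=np.linalg.norm(d); P=np.eye(3)-np.outer(d,d)
        A.append(P);b.append(P@o)
    return np.linalg.lstsq(np.vstack(A),np.hstack(b),rcond=None)[0]
def deg(d): return np.degrees(np.arctan2(d[1],d[0])).round(2)
E
python3 - <<'E'
from h import *
import pickle
cs=pickle.load(open('c0.pkl','rb'));t,s=cs['top'],cs['scene']
T=lambda x,y,z:ray(t,361+x/4,196+y/4,z)
print('skirt',tri([(t,361+191/4,196+189/4),(s,163+197/4,197+163/4)]),T(191,189,.076))
a,b=T(181,143,.114),T(209,178,.114);print('line',a,b,deg(a-b))
# plate corners z~.008
C=[T(53,82,.006),T(252,78,.006),T(274,326,.006),T(77,342,.006)]
for i in range(4):d=C[(i+1)%4]-C[i];print('edge',np.linalg.norm(d).round(4),deg(d))
print('plate c',np.mean(C,0))
h=[T(94,323,.006),T(256,310,.006)];d=h[0]-h[1];print('holes',np.linalg.norm(d),deg(d))
e=T(76,62,.045);print('outlet L',e,deg(e-T(191,189,.045*0+.076)))
e=T(182,302,.045);print('inlet',e,deg(T(191,189,.076)-e))
e=T(244,68,.07);print('gauge',e,deg(e-T(191,189,.076)))
E
```

```text
skirt [ 0.58347879 -0.1689841   0.07416096] [ 0.58407528 -0.16993667  0.076     ]
line [ 0.60078076 -0.15784192  0.114     ] [ 0.58536854 -0.16964079  0.114     ] 37.44
edge 0.0995 -89.22
edge 0.1238 -176.63
edge 0.0976 94.22
edge 0.1298 4.14
plate c [ 0.58198028 -0.17150296  0.006     ]
holes 0.08033001452771016 94.17
outlet L [ 0.64814543 -0.12333785  0.045     ] 36.03
inlet [ 0.53341318 -0.17103771  0.045     ] 1.25
gauge [ 0.64069926 -0.19724199  0.07      ] -25.74
```

play_rows:
  motion:
    - {"jaw": 0, "x": 0.014, "y": 0, "z": -0.014, "wy": 0.05}
    - {"jaw": 0, "x": 0.04, "y": 0, "z": -0.04, "wy": 0.15}
    - {"jaw": 0, "x": 0.067, "y": 0, "z": -0.067, "wy": 0.25}
    - {"jaw": 0, "x": 0.094, "y": 0, "z": -0.094, "wy": 0.35}
    - {"jaw": 0, "x": 0.121, "y": 0, "z": -0.12, "wy": 0.45}
    - {"jaw": 0, "x": 0.148, "y": 0, "z": -0.147, "wy": 0.55}
    - {"jaw": 0, "x": 0.175, "y": 0, "z": -0.174, "wy": 0.65}
    - {"jaw": 0, "x": 0.202, "y": 0, "z": -0.2, "wy": 0.75}
    - {"jaw": 0, "x": 0.229, "y": 0, "z": -0.227, "wy": 0.85}
    - {"jaw": 0, "x": 0.256, "y": 0, "z": -0.254, "wy": 0.95}
    - {"jaw": 0, "x": 0.283, "y": 0, "z": -0.28, "wy": 1.05}
    - {"jaw": 0, "x": 0.3, "y": 0, "z": -0.3, "wy": 1.12}

```text
$.motion[0]: bad value
```

play_rows:
  motion:
    - {"jaw": 0.0, "x": 0.014, "y": 0.0, "z": -0.014, "wx": 0.0, "wy": 0.05, "wz": 0.0}
    - {"jaw": 0.0, "x": 0.04, "y": 0.0, "z": -0.04, "wx": 0.0, "wy": 0.15, "wz": 0.0}
    - {"jaw": 0.0, "x": 0.067, "y": 0.0, "z": -0.067, "wx": 0.0, "wy": 0.25, "wz": 0.0}
    - {"jaw": 0.0, "x": 0.094, "y": 0.0, "z": -0.094, "wx": 0.0, "wy": 0.35, "wz": 0.0}
    - {"jaw": 0.0, "x": 0.121, "y": 0.0, "z": -0.12, "wx": 0.0, "wy": 0.45, "wz": 0.0}
    - {"jaw": 0.0, "x": 0.148, "y": 0.0, "z": -0.147, "wx": 0.0, "wy": 0.55, "wz": 0.0}
    - {"jaw": 0.0, "x": 0.175, "y": 0.0, "z": -0.174, "wx": 0.0, "wy": 0.65, "wz": 0.0}
    - {"jaw": 0.0, "x": 0.202, "y": 0.0, "z": -0.2, "wx": 0.0, "wy": 0.75, "wz": 0.0}
    - {"jaw": 0.0, "x": 0.229, "y": 0.0, "z": -0.227, "wx": 0.0, "wy": 0.85, "wz": 0.0}
    - {"jaw": 0.0, "x": 0.256, "y": 0.0, "z": -0.254, "wx": 0.0, "wy": 0.95, "wz": 0.0}
    - {"jaw": 0.0, "x": 0.283, "y": 0.0, "z": -0.28, "wx": 0.0, "wy": 1.05, "wz": 0.0}
    - {"jaw": 0.0, "x": 0.3, "y": 0.0, "z": -0.3, "wx": 0.0, "wy": 1.12, "wz": 0.0}

```text
clock: 1.1
tool_pos: [0.389, 0.2106, 0.2313]
eef_rot: [[0.122, 0.001, 0.993], [-0.993, -0.001, 0.122], [0.001, -1.0, 0.001]]
force: [0.8, -0.5, 0.5]
grip_width: 0.0852
```

play_rows:
  motion:
    - {"jaw": 0.0, "x": 0.018, "y": 0.0, "z": 0.007, "wx": 0.0, "wy": 0.05, "wz": 0.0}
    - {"jaw": 0.0, "x": 0.054, "y": 0.0, "z": 0.02, "wx": 0.0, "wy": 0.15, "wz": 0.0}
    - {"jaw": 0.0, "x": 0.09, "y": 0.0, "z": 0.033, "wx": 0.0, "wy": 0.25, "wz": 0.0}
    - {"jaw": 0.0, "x": 0.127, "y": 0.0, "z": 0.047, "wx": 0.0, "wy": 0.35, "wz": 0.0}
    - {"jaw": 0.0, "x": 0.164, "y": 0.0, "z": 0.06, "wx": 0.0, "wy": 0.45, "wz": 0.0}
    - {"jaw": 0.0, "x": 0.201, "y": 0.0, "z": 0.074, "wx": 0.0, "wy": 0.55, "wz": 0.0}
    - {"jaw": 0.0, "x": 0.238, "y": 0.0, "z": 0.087, "wx": 0.0, "wy": 0.65, "wz": 0.0}
    - {"jaw": 0.0, "x": 0.275, "y": 0.0, "z": 0.101, "wx": 0.0, "wy": 0.75, "wz": 0.0}
    - {"jaw": 0.0, "x": 0.312, "y": 0.0, "z": 0.114, "wx": 0.0, "wy": 0.85, "wz": 0.0}
    - {"jaw": 0.0, "x": 0.349, "y": 0.0, "z": 0.128, "wx": 0.0, "wy": 0.95, "wz": 0.0}
    - {"jaw": 0.0, "x": 0.383, "y": 0.0, "z": 0.14, "wx": 0.0, "wy": 1.03, "wz": 0.0}
    - {"jaw": 0.0, "x": 0.401, "y": 0.0, "z": 0.147, "wx": 0.0, "wy": 1.073, "wz": 0.0}

```text
clock: 2.1
tool_pos: [0.5862, -0.1703, 0.2309]
eef_rot: [[-0.814, 0.001, 0.581], [-0.581, -0.002, -0.814], [-0.0, -1.0, 0.002]]
force: [1.1, -0.6, 0.1]
grip_width: 0.0853
```

```bash
python3 - <<'E'
from h import *
import pickle
c=snap('wrist','w1');pickle.dump(c,open('w1.pkl','wb'))
s=env.sense();print(s['tool_pos'],s['eef_rot'].round(4),s['q'].round(2),s['force'])
print(-np.array(c['R']).T@np.array(c['t']).ravel(), proj(c,[.5835,-.1695,.102]))
E
```

```text
[ 0.58777937 -0.17266833  0.23088408] [[-8.151e-01  3.800e-03  5.793e-01]
 [-5.793e-01 -4.100e-03 -8.151e-01]
 [-7.000e-04 -1.000e+00  5.600e-03]] [-26.75  29.18  84.18  -0.12  66.34  27.89] [ 2.20698055 -3.08349494  1.33984956]
[ 0.65502101 -0.12209203  0.37216243] [315.41589067 228.21116509]
```

View pics/w1.png

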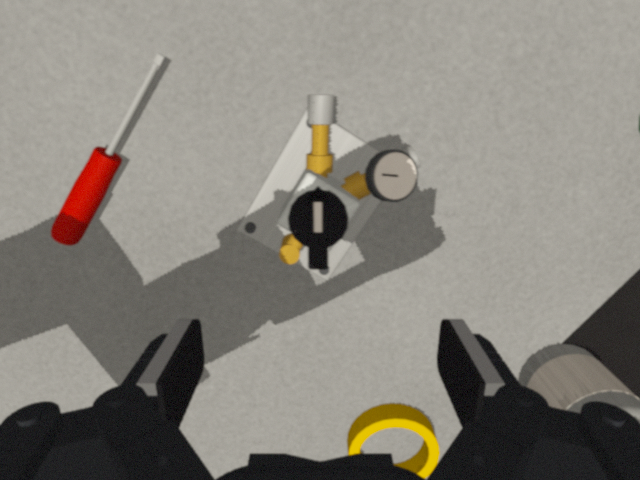

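```bash
python3 - <<'E'
from h import *
import pickle
c=pickle.load(open('w1.pkl','rb'));im=c['image']
m=(im.max(2)<45).astype(np.uint8)
roi=m[170:290,270:370];k,l,s,ce=cv2.connectedComponentsWithStats(roi)
i=1+s[1:,4].argmax();print(s[i],s[i,:2]+[270,170])
b=(l==i)
for r in range(0,120,5):
    x=np.flatnonzero(b[r]); 
    if len(x):print(r+170,x[0]+270,x[-1]+270,end=' | ')
w=((im.min(2)>110)[195:240,305:332]).astype(np.uint8)
k,l,s,ce=cv2.connectedComponentsWithStats(w)
for j in range(1,k):
    if s[j,4]>20:print('\nwhite',s[j]+[305,195,0,0,0])
print(ray(c,318,219,.076),ray(c,318,202,.114),ray(c,318,233,.114),ray(c,318,269,.114))
d=ray(c,318,202,.114)-ray(c,318,269,.114);print(deg(d))
o=ray(c,321,105,.045);print('outlet',o,deg(o-ray(c,318,219,.076)))
g=ray(c,393,175,.07);print('gauge',g)
s=env.sense();print(s['tool_pos'],s['eef_rot'].round(4),s['force'],s['qvel'].round(2))
E
```

```text
[  20   18   57   81 2539] [290 188]
190 315 320 | 195 303 334 | 200 297 339 | 205 293 342 | 210 291 344 | 215 290 345 | 220 290 346 | 225 290 346 | 230 292 344 | 235 295 341 | 240 299 336 | 245 307 329 | 250 310 326 | 255 310 325 | 260 310 325 | 265 311 326 | 
white [314 202   8  30 224]
[ 0.58363152 -0.17147122  0.076     ] [ 0.60206203 -0.15855876  0.114     ] [ 0.58496069 -0.17069064  0.114     ] [ 0.56396523 -0.18558505  0.114     ]
35.35
outlet [ 0.65053388 -0.126654    0.045     ] 33.82
gauge [ 0.64166958 -0.19794423  0.07      ]
[ 0.58777937 -0.17266833  0.23088408] [[-8.151e-01  3.800e-03  5.793e-01]
 [-5.793e-01 -4.100e-03 -8.151e-01]
 [-7.000e-04 -1.000e+00  5.600e-03]] [ 2.20698055 -3.08349494  1.33984956] [ 2.34 -2.04  4.02  1.18 -0.46 -3.22]
```

play_rows:
  motion:
    - {"jaw": 0.3, "x": 0.001, "y": 0.015, "z": 0.001, "wx": 0.0, "wy": 0.0, "wz": 0.0}
    - {"jaw": 0.3, "x": 0.002, "y": 0.04, "z": 0.003, "wx": 0.0, "wy": 0.0, "wz": 0.0}
    - {"jaw": 0.3, "x": 0.003, "y": 0.06, "z": 0.004, "wx": 0.0, "wy": 0.0, "wz": 0.0}
    - {"jaw": 0.3, "x": 0.003, "y": 0.07, "z": 0.004, "wx": 0.0, "wy": 0.0, "wz": 0.0}
    - {"jaw": 0.3, "x": 0.003, "y": 0.07, "z": 0.004, "wx": 0.0, "wy": 0.0, "wz": 0.0}
    - {"jaw": 0.3, "x": 0.003, "y": 0.07, "z": 0.004, "wx": 0.0, "wy": 0.0, "wz": 0.0}
    - {"jaw": 0.3, "x": 0.003, "y": 0.07, "z": 0.004, "wx": 0.0, "wy": 0.0, "wz": 0.0}
    - {"jaw": 0.3, "x": 0.003, "y": 0.07, "z": 0.004, "wx": 0.0, "wy": 0.0, "wz": 0.0}

```text
clock: 2.82
tool_pos: [0.5854, -0.1711, 0.1628]
eef_rot: [[-0.81, 0.003, 0.586], [-0.586, -0.001, -0.81], [-0.001, -1.0, 0.003]]
force: [-0.1, -0.8, -0.0]
grip_width: 0.0594
```

```bash
python3 - <<'E'
from h import *
c=snap('wrist','w2')
s=env.sense();print(s['tool_pos'],s['eef_rot'].round(4),s['q'].round(2),s['force'],s['qvel'].round(2),s['grip_width'])
for X in([.5836,-.1707,.114],[.5836,-.1707,.076]):print(proj(c,X))
E
```

```text
[ 0.58533949 -0.17107577  0.16276936] [[-0.8103  0.0025  0.586 ]
 [-0.5861 -0.0012 -0.8103]
 [-0.0013 -1.      0.0025]] [-26.78  33.73  88.16   0.    57.96  27.34] [-0.18928392 -0.62984644  1.04899102] [-0.02  0.03  0.23  0.02 -0.06 -0.02] 0.05993870673415144
[315.64672675 275.58028175]
[316.212954   249.15930707]
```

View pics/w2.png

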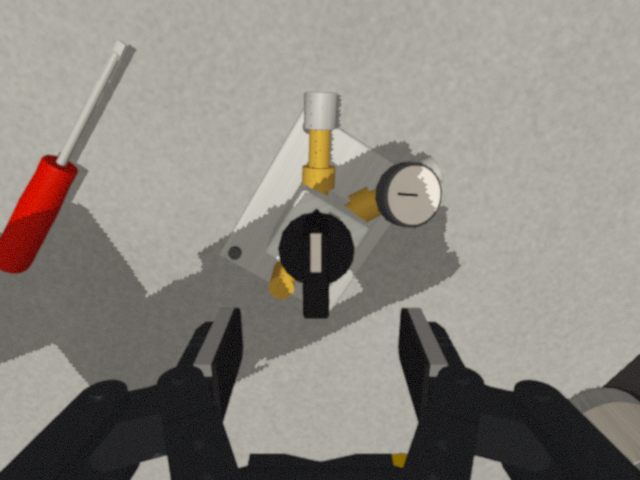

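The wrist view shows the knob bar upright in the image at column 316, with the skirt centre at about (316,248). This matches the projected axis within a pixel or two. Next I descend and close.

play_rows:
  motion:
    - {"jaw": 0.3, "x": 0.001, "y": 0.015, "z": -0.001, "wx": 0.0, "wy": 0.0, "wz": 0.0}
    - {"jaw": 0.3, "x": 0.001, "y": 0.035, "z": -0.0013, "wx": 0.0, "wy": 0.0, "wz": 0.0}
    - {"jaw": 0.3, "x": 0.001, "y": 0.055, "z": -0.0013, "wx": 0.0, "wy": 0.0, "wz": 0.0}
    - {"jaw": 0.3, "x": 0.001, "y": 0.07, "z": -0.0013, "wx": 0.0, "wy": 0.0, "wz": 0.0}
    - {"jaw": 0.3, "x": 0.001, "y": 0.078, "z": -0.0013, "wx": 0.0, "wy": 0.0, "wz": 0.0}
    - {"jaw": 0.3, "x": 0.001, "y": 0.0795, "z": -0.0013, "wx": 0.0, "wy": 0.0, "wz": 0.0}
    - {"jaw": 0.3, "x": 0.001, "y": 0.0795, "z": -0.0013, "wx": 0.0, "wy": 0.0, "wz": 0.0}
    - {"jaw": 0.3, "x": 0.001, "y": 0.0795, "z": -0.0013, "wx": 0.0, "wy": 0.0, "wz": 0.0}

```text
clock: 3.53
tool_pos: [0.5838, -0.1708, 0.0829]
eef_rot: [[-0.81, 0.002, 0.586], [-0.586, -0.001, -0.81], [-0.001, -1.0, 0.002]]
force: [0.2, 0.2, -0.1]
grip_width: 0.0596
```

play_rows:
  motion:
    - {"jaw": 0.6, "x": 0.0, "y": 0.0, "z": 0.0, "wx": 0.0, "wy": 0.0, "wz": 0.0}
    - {"jaw": 0.8, "x": 0.0, "y": 0.0, "z": 0.0, "wx": 0.0, "wy": 0.0, "wz": 0.0}
    - {"jaw": 1.0, "x": 0.0, "y": 0.0, "z": 0.0, "wx": 0.0, "wy": 0.0, "wz": 0.0}
    - {"jaw": 1.0, "x": 0.0, "y": 0.0, "z": 0.0, "wx": 0.0, "wy": 0.0, "wz": 0.0}
    - {"jaw": 1.0, "x": 0.0, "y": 0.0, "z": 0.0, "wx": 0.0, "wy": 0.0, "wz": 0.0}
    - {"jaw": 1.0, "x": 0.0, "y": 0.0, "z": 0.0, "wx": 0.0, "wy": 0.0, "wz": 0.0}
    - {"jaw": 1.0, "x": 0.0, "y": 0.0, "z": 0.0, "wx": 0.0, "wy": 0.0, "wz": 0.0}
    - {"jaw": 1.0, "x": 0.0, "y": 0.0, "z": 0.0, "wx": 0.0, "wy": 0.0, "wz": 0.0}
  grip_force: 50

```text
clock: 4.2
tool_pos: [0.583, -0.1703, 0.0825]
eef_rot: [[-0.811, 0.0, 0.586], [-0.586, 0.0, -0.811], [-0.0, -1.0, 0.0]]
force: [-0.5, 1.8, 5.0]
grip_width: 0.0133
```

play_rows:
  motion:
    - {"jaw": 1.0, "x": 0.0, "y": -0.002, "z": 0.0, "wx": 0.0, "wy": 0.0, "wz": 0.0}
    - {"jaw": 1.0, "x": 0.0, "y": -0.004, "z": 0.0, "wx": 0.0, "wy": 0.0, "wz": 0.0}
    - {"jaw": 1.0, "x": 0.0, "y": -0.006, "z": 0.0, "wx": 0.0, "wy": 0.0, "wz": 0.0}
    - {"jaw": 1.0, "x": 0.0, "y": -0.008, "z": 0.0, "wx": 0.0, "wy": 0.0, "wz": 0.0}
    - {"jaw": 1.0, "x": 0.0, "y": -0.01, "z": 0.0, "wx": 0.0, "wy": 0.0, "wz": 0.0}
    - {"jaw": 1.0, "x": 0.0, "y": -0.012, "z": 0.0, "wx": 0.0, "wy": 0.0, "wz": 0.0}
    - {"jaw": 1.0, "x": 0.0, "y": -0.0125, "z": 0.0, "wx": 0.0, "wy": 0.0, "wz": 0.0}
    - {"jaw": 1.0, "x": 0.0, "y": -0.0125, "z": 0.0, "wx": 0.0, "wy": 0.0, "wz": 0.0}
    - {"jaw": 1.0, "x": 0.0, "y": -0.0125, "z": 0.0, "wx": 0.0, "wy": 0.0, "wz": 0.0}

```text
clock: 4.95
tool_pos: [0.5829, -0.1703, 0.0945]
eef_rot: [[-0.811, 0.0, 0.586], [-0.586, 0.0, -0.811], [-0.0, -1.0, -0.0]]
force: [1.7, 1.7, -3.0]
grip_width: 0.0132
```

```bash
python3 - <<'E'
from h import *
c=snap('scene','s3')
s=env.sense();print(s['tool_pos'],s['force'],s['ft_torque'],s['grip_width'],s['q'].round(1))
im=c['image'][170:310,130:310,::-1];cv2.imwrite('pics/s3c.png',cv2.resize(im,None,fx=4,fy=4,interpolation=cv2.INTER_CUBIC))
E
```

```text
[ 0.58293078 -0.1703412   0.09453414] [ 0.92589687  1.48005457 -3.20475502] [ 0.22083113 -0.26538784 -0.04352955] 0.013158583288789443 [-26.8  39.1  91.    0.   49.9  27.3]
```

View pics/s3c.png

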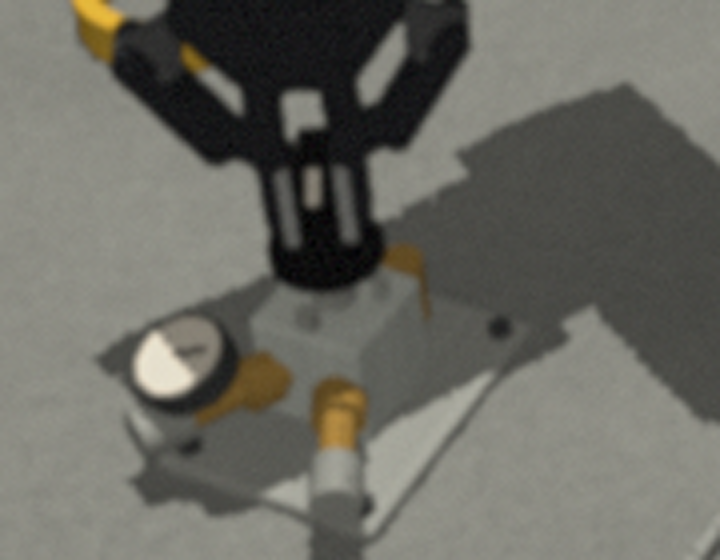

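The scene crop shows the knob held and raised clear of the block. TCP rose 12 mm with 3 N of drag. Next is the clockwise turn (+y of the tool, which points down).

play_rows:
  motion:
    - {"jaw": 1.0, "x": 0.0, "y": 0.0, "z": 0.0, "wx": 0.0, "wy": 0.05, "wz": 0.0}
    - {"jaw": 1.0, "x": 0.0, "y": 0.0, "z": 0.0, "wx": 0.0, "wy": 0.15, "wz": 0.0}
    - {"jaw": 1.0, "x": 0.0, "y": 0.0, "z": 0.0, "wx": 0.0, "wy": 0.25, "wz": 0.0}
    - {"jaw": 1.0, "x": 0.0, "y": 0.0, "z": 0.0, "wx": 0.0, "wy": 0.35, "wz": 0.0}
    - {"jaw": 1.0, "x": 0.0, "y": 0.0, "z": 0.0, "wx": 0.0, "wy": 0.45, "wz": 0.0}
    - {"jaw": 1.0, "x": 0.0, "y": 0.0, "z": 0.0, "wx": 0.0, "wy": 0.55, "wz": 0.0}
    - {"jaw": 1.0, "x": 0.0, "y": 0.0, "z": 0.0, "wx": 0.0, "wy": 0.65, "wz": 0.0}
    - {"jaw": 1.0, "x": 0.0, "y": 0.0, "z": 0.0, "wx": 0.0, "wy": 0.75, "wz": 0.0}
    - {"jaw": 1.0, "x": 0.0, "y": 0.0, "z": 0.0, "wx": 0.0, "wy": 0.85, "wz": 0.0}
    - {"jaw": 1.0, "x": 0.0, "y": 0.0, "z": 0.0, "wx": 0.0, "wy": 0.95, "wz": 0.0}
    - {"jaw": 1.0, "x": 0.0, "y": 0.0, "z": 0.0, "wx": 0.0, "wy": 1.03, "wz": 0.0}
    - {"jaw": 1.0, "x": 0.0, "y": 0.0, "z": 0.0, "wx": 0.0, "wy": 1.07, "wz": 0.0}

```text
clock: 6.0
tool_pos: [0.583, -0.1722, 0.0946]
eef_rot: [[-0.902, 0.0, -0.432], [0.432, -0.003, -0.902], [-0.002, -1.0, 0.003]]
force: [0.8, -2.2, -4.5]
grip_width: 0.0131
```

play_rows:
  motion:
    - {"jaw": 1.0, "x": 0.0, "y": 0.0, "z": 0.0, "wx": 0.0, "wy": 0.0, "wz": 0.0}
    - {"jaw": 1.0, "x": 0.0, "y": 0.0, "z": 0.0, "wx": 0.0, "wy": 0.0, "wz": 0.0}
    - {"jaw": 1.0, "x": 0.0, "y": 0.0, "z": 0.0, "wx": 0.0, "wy": 0.0, "wz": 0.0}

```text
clock: 6.25
tool_pos: [0.583, -0.1721, 0.0945]
eef_rot: [[-0.904, 0.001, -0.428], [0.428, -0.003, -0.904], [-0.002, -1.0, 0.002]]
force: [-0.5, -6.2, -3.7]
grip_width: 0.0132
```

```bash
python3 - <<'E'
from h import *
c=snap('wrist','w4')
s=env.sense();print(s['tool_pos'],s['force'],s['ft_torque'],s['grip_width'],s['q'].round(1),deg(s['eef_rot'][:,2])+90)
E
```

```text
[ 0.58303132 -0.1721262   0.09451136] [ 0.09154379 -5.25441028 -2.72330079] [-1.02206865  0.02197623 -0.0407337 ] 0.013446741393247209 [-26.9  39.1  90.9  -0.2  49.9  88.6] -25.349999999999994
```

View pics/w4.png

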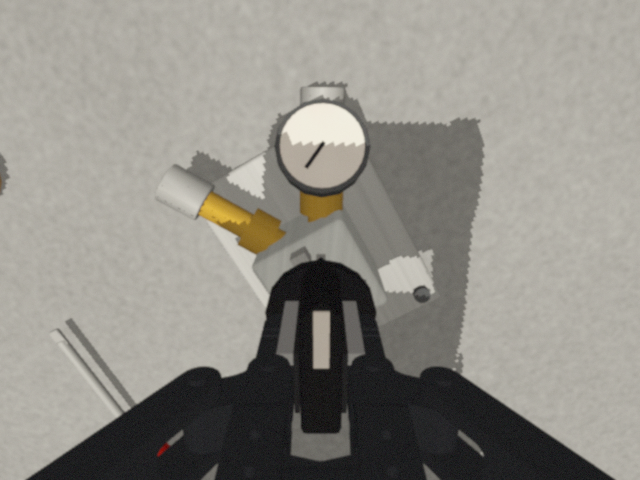

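The wrist view shows the white line (321,310–368) in line with the gauge outlet (column 321–323) and the skirt raised. Next I push it down.

play_rows:
  motion:
    - {"jaw": 1.0, "x": 0.0, "y": 0.002, "z": 0.0, "wx": 0.0, "wy": 0.0, "wz": 0.0}
    - {"jaw": 1.0, "x": 0.0, "y": 0.004, "z": 0.0, "wx": 0.0, "wy": 0.0, "wz": 0.0}
    - {"jaw": 1.0, "x": 0.0, "y": 0.006, "z": 0.0, "wx": 0.0, "wy": 0.0, "wz": 0.0}
    - {"jaw": 1.0, "x": 0.0, "y": 0.008, "z": 0.0, "wx": 0.0, "wy": 0.0, "wz": 0.0}
    - {"jaw": 1.0, "x": 0.0, "y": 0.01, "z": 0.0, "wx": 0.0, "wy": 0.0, "wz": 0.0}
    - {"jaw": 1.0, "x": 0.0, "y": 0.012, "z": 0.0, "wx": 0.0, "wy": 0.0, "wz": 0.0}
    - {"jaw": 1.0, "x": 0.0, "y": 0.0135, "z": 0.0, "wx": 0.0, "wy": 0.0, "wz": 0.0}
    - {"jaw": 1.0, "x": 0.0, "y": 0.0135, "z": 0.0, "wx": 0.0, "wy": 0.0, "wz": 0.0}
    - {"jaw": 1.0, "x": 0.0, "y": 0.0135, "z": 0.0, "wx": 0.0, "wy": 0.0, "wz": 0.0}

```text
clock: 7.05
tool_pos: [0.5831, -0.1722, 0.0825]
eef_rot: [[-0.904, 0.001, -0.428], [0.428, -0.003, -0.904], [-0.002, -1.0, 0.002]]
force: [-1.3, -4.6, 4.7]
grip_width: 0.0134
```

play_rows:
  motion:
    - {"jaw": 1.0, "x": 0.0, "y": 0.001, "z": 0.0, "wx": 0.0, "wy": 0.0, "wz": 0.0}
    - {"jaw": 1.0, "x": 0.0, "y": 0.002, "z": 0.0, "wx": 0.0, "wy": 0.0, "wz": 0.0}
    - {"jaw": 1.0, "x": 0.0, "y": 0.002, "z": 0.0, "wx": 0.0, "wy": 0.0, "wz": 0.0}
    - {"jaw": 1.0, "x": 0.0, "y": 0.002, "z": 0.0, "wx": 0.0, "wy": 0.0, "wz": 0.0}

```text
clock: 7.38
tool_pos: [0.5832, -0.1722, 0.0824]
eef_rot: [[-0.904, 0.001, -0.428], [0.428, -0.003, -0.904], [-0.003, -1.0, 0.003]]
force: [-4.6, -4.3, 15.5]
grip_width: 0.0134
```

play_rows:
  motion:
    - {"jaw": 0.8, "x": 0.0, "y": 0.0, "z": 0.0, "wx": 0.0, "wy": 0.0, "wz": 0.0}
    - {"jaw": 0.6, "x": 0.0, "y": 0.0, "z": 0.0, "wx": 0.0, "wy": 0.0, "wz": 0.0}
    - {"jaw": 0.4, "x": 0.0, "y": 0.0, "z": 0.0, "wx": 0.0, "wy": 0.0, "wz": 0.0}
    - {"jaw": 0.3, "x": 0.0, "y": 0.0, "z": 0.0, "wx": 0.0, "wy": 0.0, "wz": 0.0}
    - {"jaw": 0.3, "x": 0.0, "y": 0.0, "z": 0.0, "wx": 0.0, "wy": 0.0, "wz": 0.0}
    - {"jaw": 0.3, "x": 0.0, "y": -0.01, "z": 0.0, "wx": 0.0, "wy": 0.0, "wz": 0.0}
    - {"jaw": 0.3, "x": 0.0, "y": -0.03, "z": 0.0, "wx": 0.0, "wy": 0.0, "wz": 0.0}
    - {"jaw": 0.3, "x": 0.0, "y": -0.06, "z": 0.0, "wx": 0.0, "wy": 0.0, "wz": 0.0}
    - {"jaw": 0.3, "x": 0.0, "y": -0.09, "z": 0.0, "wx": 0.0, "wy": 0.0, "wz": 0.0}
    - {"jaw": 0.3, "x": 0.0, "y": -0.12, "z": 0.0, "wx": 0.0, "wy": 0.0, "wz": 0.0}
    - {"jaw": 0.3, "x": 0.0, "y": -0.14, "z": 0.0, "wx": 0.0, "wy": 0.0, "wz": 0.0}
    - {"jaw": 0.3, "x": 0.0, "y": -0.15, "z": 0.0, "wx": 0.0, "wy": 0.0, "wz": 0.0}

```text
clock: 8.38
tool_pos: [0.5844, -0.171, 0.2329]
eef_rot: [[-0.903, 0.006, -0.429], [0.429, -0.003, -0.903], [-0.006, -1.0, 0.0]]
force: [-0.4, 0.0, 0.1]
grip_width: 0.0598
```

play_rows:
  motion:
    - {"jaw": 0.3, "x": 0.0, "y": 0.0, "z": 0.0, "wx": 0.0, "wy": 0.0, "wz": 0.0}
    - {"jaw": 0.3, "x": 0.0, "y": 0.0, "z": 0.0, "wx": 0.0, "wy": 0.0, "wz": 0.0}
    - {"jaw": 0.3, "x": 0.0, "y": 0.0, "z": 0.0, "wx": 0.0, "wy": 0.0, "wz": 0.0}

```text
clock: 8.63
tool_pos: [0.5818, -0.1699, 0.2272]
eef_rot: [[-0.903, -0.003, -0.43], [0.43, 0.002, -0.903], [0.003, -1.0, -0.0]]
force: [-1.0, 0.6, -0.1]
grip_width: 0.0601
```

```bash
python3 - <<'E'
from h import *
import pickle
w=snap('wrist','w5'); s=snap('scene','s5')
pickle.dump((w,s),open('c5.pkl','wb'))
st=env.sense();print(st['tool_pos'],st['force'])
a=cv2.resize(s['image'][190:310,140:290,::-1],(600,480),interpolation=cv2.INTER_CUBIC)
b=cv2.resize(pickle.load(open('c0.pkl','rb'))['scene']['image'][190:310,140:290,::-1],(600,480),interpolation=cv2.INTER_CUBIC)
x=np.hstack([b,a]);x=cv2.resize(x,(800,320));cv2.imwrite('pics/cmp5.png',np.vstack([x,cv2.resize(w['image'][100:310,160:480,::-1],(400,262)).repeat(1,0) if 0 else np.zeros((0,800,3),np.uint8)]))
for X in([.5836,-.1707,.076],[.5836,-.1707,.114]):print(proj(w,X))
E
```

```text
[ 0.58181765 -0.16993151  0.22681077] [0.13128141 0.90869183 0.04649168]
[320.11260521 214.05644233]
[320.08585029 230.15553004]
```

View pics/cmp5.png

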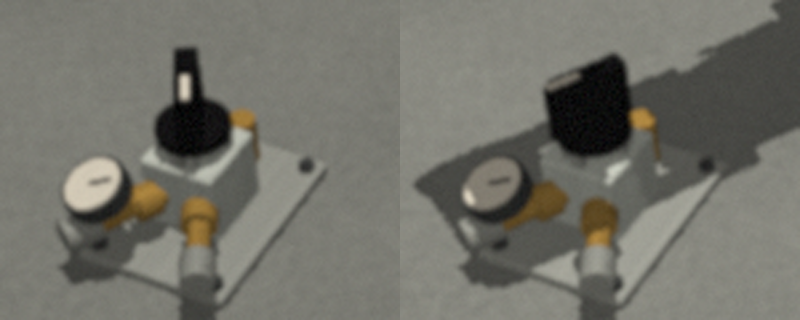

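View pics/w5.png

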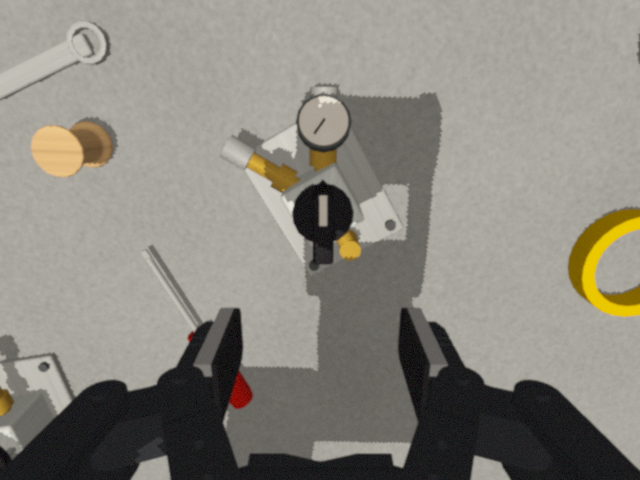

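The scene comparison shows the skirt at the same height on the block as before (lower edge at row ~156 in both halves). The wrist view shows the line (323,196–227) along the gauge outlet (323,160). I'll put numbers on the height and angle.

```bash
python3 - <<'E'
from h import *
import pickle
c0=pickle.load(open('c0.pkl','rb'));w,s=pickle.load(open('c5.pkl','rb'))
for n,c in(('before',c0['scene']),('after',s)):
    im=c['image'];print(n,[(u,int(np.flatnonzero(im[225:255,u].max(1)<45).max()+225)) for u in(204,208,212,216,220)],im[245:256,212].max(1))
for z in(0,.012):print('skirt bottom-front shift',proj(s,[.5836,-.1707,.07+z]))
a,b=ray(w,323,196,.114),ray(w,323,227,.114);print('line tip',a,b,deg(a-b))
bk=ray(w,323,263,.114);print('bar len',np.linalg.norm(a-bk),bk)
m=(w['image'].max(2)<45)[180:270,280:370];r=np.flatnonzero(m[:,40:46].any(1));x=np.flatnonzero(m[32]);print(r[[0,-1]]+180,x[[0,-1]]+280)
print('skirt diam mm @.076',np.linalg.norm(ray(w,x[0]+280,212,.076)-ray(w,x[-1]+281,212,.076))*1000)
E
```

```text
before [(204, 247), (208, 248), (212, 248), (216, 247), (220, 245)] [ 10   7  13  38  66  80  85  89  97 112 139]
after [(204, 247), (208, 248), (212, 247), (216, 247), (220, 245)] [ 17  14  23  54  85 105 107 109 112 111 115]
skirt bottom-front shift [210.64550784 239.28999887]
skirt bottom-front shift [209.71667902 233.51579587]
line tip [ 0.60323719 -0.18210219  0.114     ] [ 0.58472561 -0.17332331  0.114     ] -25.37
bar len 0.04565378154184299 [ 0.56198697 -0.1625398   0.114     ]
[182 262] [294 351]
skirt diam mm @.076 42.54747130604596
```

```bash
python3 -c "
from bench import env
print(env.hand_in(), env.sense()['clock'])"
```

```text
the job is handed in; nothing more can be done
the job is handed in; nothing more can be done
```

The selector valve is now switched to the outlet with the gauge, and I handed the job in at about 9 s, well under the 32 s limit. I gripped the knob, pulled it up 12 mm, turned it clockwise by 1.07 rad, pushed it down, released it and backed off to 0.23 m.

**Last checks:**
- **Direction:** the knob points at −25.4° in the base frame. The gauge outlet lies at about −26°, estimated from the foot plate and the other outlet.
- **Home:** under a 15 N push the knob did not move, with the gripper at the same height as when it first took hold (82.4 mm against 82.5 mm). In the scene picture the lower edge of the skirt sits within 1 pixel (about 2 mm) of where it was at the start.
- **Forces:** the highest wrist force in the readings was about 17 N.
- **Clear of the valve:** the gripper was open and touching nothing at hand-in.
- **Shut-off valve:** the arm never went down near it. I did not measure its knob again at the end.

**Disagreements:** the skirt measured 42.5 mm across instead of 46 mm in the last wrist picture, and the bar 46 mm instead of 50 mm. I put both down to pixel and edge error. The first motion call was refused because rows need all their fields; nothing moved.

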